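# Walk the lamp power supply into its docking bay and latch it

## Task

The microscope lamp's power supply is too heavy to carry: walk it along the table into its docking bay by pushing on its two rubber corner blocks in turn, never on the control panel and never forcing it hard against the bay, until it sits squarely and fully home and you have felt it press firmly on the end stop. Then swing the latch bar fully across behind it, and leave the other things on the bench where they are.

Things in the scene. Friction and masses are not known exactly. Their poses are not given: they have to be found in the camera images.
- supply: Power supply: grey flat-bottomed case, 110 deep (its x) x 180 wide (its y) x 75 high, 1 to 1.6 kg; 5 to 11 N slides it on the table (varies). Origin: centre of its underside; +x out of its leading face, +y its left, z up. Its -x face, to the robot, has the panel in the middle and a rubber block at each end. It starts before the bay's mouth, askew by up to 0.17 rad.
- block_left: Black rubber push block fixed at the left end (+y) of the supply's robot-side face: 32 wide, 56 high, standing out 18. Origin: middle of its back, where it joins the case, at (-55, 73, 36) in the supply's frame, whose axes it shares; the face to push on lies 18 further towards -x.
- block_right: The same block at the right end, at (-55, -73, 36) in the supply's frame. There are 114 between the blocks and 178 over their outer faces: push one at a time. The rubber hardly slips on a fingertip, so the pushed block follows it, sideways too; pushed 18 on one block, the case turns by about 0.1 rad.
- panel: Control panel with display, knob and two buttons between the blocks, 104 wide, 58 high; the knob stands out 12 from the case, 6 less than the blocks. Origin: its middle, at the case's face. Not to be pushed.
- nose (a point): Middle of the supply's leading (+x) face, at (55, 0, 36) in the supply's frame; home when on the stop's face (x = 0 in the dock's frame). Pushed at one corner only, the case turns and wedges between the guides and force rises quickly: push one corner a little, at most about 20 to 30 N (never much more), then the other.
- dock: Aluminium bay fixed to the table, a U open to the robot, no floor. Origin: on the table under the middle of the stop's flat rigid face; +x into the stop, away from the robot, +y left, z up. Stop 210 wide, 50 high, 14 thick. Side guides 35 high run 50 from the stop to the robot, inner faces at y = 95 and -95 (5 play a side), then flare outwards by 0.38 rad for 45 more.
- hinge (a point): Latch hinge axis (vertical) at the bay's right, on a steel post 18 thick and 47 high, at (-137, -135, 35) in the dock's frame.
- latch (a joint): Steel latch bar, 95 long from the hinge axis, 10 thick, 24 to 46 above the table, swings level. At q rad it points along (-cos q, sin q) in the dock's frame: 0 to the robot, negative away to the right; 1.571, its end stop, lies across behind the right block, 4 clear of it when the supply is home. Stays where left; about 2 N at 65 from the hinge moves it.
- bottle: Bystander: clear screw-top bottle with an orange cap, 60 across, 150 high. Origin: centre of its underside. Leave it where it is.
- beaker: Bystander: clear open beaker, 68 across, 85 high. Origin: centre of its underside. Leave it where it is.
- dishes: Bystander: stack of three round clear dishes, 90 across, 41 high. Origin: centre of its underside. Leave it where it is.
- screwdriver: Bystander: screwdriver, 160 long, lying beside the left guide. Origin: at the middle of its length, on the table. Leave it where it is.
Mind the look-alikes: they are no part of the job. There is more than one size of the supply; the job needs the middle-sized.

How it is judged:
On the way, in this order (a step that is already met when the one before it is completed fails the run):
1. the left block is pushed (contact force between the fingers and block_left above 2 N), for 0.1 s.
2. the right block is pushed after it (contact force between the fingers and block_right above 2 N), for 0.1 s.
3. the supply is square and home (within 2 mm of the stop, 0.025 rad) and presses on the bay with more than 4 N (x of nose in the frame of dock above -0.002 m and angle between the x axis of supply and the x axis of dock, either way round below 0.025 rad and contact force between supply and dock above 4 N), for 0.05 s.
4. the latch is swung across behind it (x of nose in the frame of dock above -0.002 m and angle between the x axis of supply and the x axis of dock, either way round below 0.025 rad and value of joint latch above 1.47 rad), for 0.2 s.
At the end, for the whole second after the job is handed in: The supply stands flat and at rest, its leading face within 2 mm of the stop and square to it within 0.025 rad, and the latch stands at more than 1.47 rad, across behind it (all of step 4 and linear speed of supply below 0.01 m/s and angle between supply's own z axis and vertical below 0.03 rad); the robot touches nothing.
It fails at once if the supply is forced against the bay with more than 40 N (contact force between supply and dock above 40 N).
It fails at once if the control panel is pushed (contact force between the fingers and panel above 2 N).
It fails at once if another thing on the bench is moved by more than 15 mm (distance of any of bottle, beaker, dishes, screwdriver from where it was at the start of the episode above 0.015 m).
It also fails if it takes over 72 s, if anything falls off the work surface, if the arm or the gripper's body presses on something with over 40 N, if the wrist force passes 120 N, or if a joint passes its speed limit or range.

## Robot

A 6-joint arm with a two-finger parallel gripper is mounted at the origin on the work surface. World frame = base frame: x ahead of the robot, y to its left, z up, the work surface at z = 0. Lengths are in m, angles in rad, forces in N, time in s.
With the tool pointing down it reaches from about 0.325 to 0.9 m from the base axis. Payload 3.5 kg.
Tool frame: the origin (TCP) lies between the finger pads; the fingertips stand 8 mm ahead of it and the grasp point (between the pads) lies 11 mm behind it (arm.tcp_to_tips is the distance from the TCP to the fingertips, in m); z points along the fingers, y is the line along which they close (so a half turn about z gives the same grasp; the last joint's range is limited). The gripper opens to 85 mm and grips with 20 to 120 N. Pads are 22 mm wide; open, the fingers measure 114 mm over their backs; the gripper's body (76 mm by 85 mm) begins 54 mm behind the grasp point. The pads swing forward as they close: fully open they stand 13 mm farther back than shut.
Start: joints at [1.129, 0.276, -0.026, 1.268, 0, 1.467], TCP at [0.208, 0.589, 0.239] pointing down, gripper open.
Joint ranges: [-3.12, 3.12], [-0.85, 1.88], [-1.08, 1.24], [-1.95, 2.15], [-1.57, 1.53], [-3.14, 3.14]. Speed limits (rad/s): [2.57, 2.57, 3.14, 3.14, 3.14, 3.14].

## Interface

Orientations are given as a unit quaternion [x, y, z, w].
In Python, from station import arm gives the robot as it stands. The module is installed in compiled form; this text tells all that it offers.
- The arm moves only by the tool apply_moves, never from a script. Its argument "commands" is a list of rows, each a list of 3 entries, a list of its own where there are three numbers: the opening, from 0 (shut) to 1 (fully open), then the shift along the world's x, y, z in units of 25 mm (1.0 is 25 mm), then the turn about the world's z in units of 6 degrees (1.0 is 6 degrees). A call has 1 to 12 rows; each row is the pose to reach, as a shift and turn from the pose commanded when the call began; what a row does not reach only later rows make up. A row lasts 1/8 s, in which the tool goes at most 62.5 mm and 10.7 degrees, less where a joint would pass 70% of its speed; a pose out of reach is approached as far as the arm can. A call with a gripper value outside its range is refused whole. The fingers move at their own pace and stop on an object; "force" is the grip in N (left out, the last holds). Time passes only in rows, so rows that repeat a pose let the fingers close. It gives the time, the measured TCP pose, the force, the opening and the grip force at its end, in the units of the state.
- arm.get_state(): the state, without advancing time (a new reading comes with each control period).
- arm.camera(name): name is "side" or "top"; returns a dict with "image" (480x640x3 uint8, blue, green, red), "camera_matrix" (3x3 intrinsics, pixels), "distortion" ([k1, k2, p1, p2, k3] as OpenCV has them; the pictures are not rectified), "extrinsics" (4x4, takes a point from camera to world coordinates). Camera axes: x right, y down, z forward; pixel columns grow to the right and rows downward; lengths in m; the calibration is good to about 2 mm. A picture is of the moment at which its call begins. There is no depth.
- arm.job_done(): hands the job in; it is judged then, once.
The state is a dict: "time_s": time; "joint_pos": joint angles; "qd": joint speeds; "joint_efforts": joint torques, N m; "position": TCP position; "ee_rot": TCP orientation; "wrist_force": force on the tool from outside, world axes, zero at the start; "moment": the same for the moment, N m; "opening": finger opening in m; "grip_force": force on a finger pad.
Only numpy, scipy, OpenCV 4.12 (cv2) and the standard library are available. Lean on these libraries where they do the work, as an engineer would, in place of code of your own. Each camera call takes 0.05 s, during which the arm holds its last target. There are 200 camera calls.

## Working session

There is one attempt and no reset: what is moved stays moved. The work goes in short steps, Python scripts to look and compute and a tool call to move; the robot and the scene stay as the last step left them, time stands still between calls to the robot, and variables do not carry over. Pictures are saved under pics/ and viewed, at most 10 in all, crops included, and the job is handed in when it is done.

Besides the shell and the picture viewer there is one more tool, called after ">>>" as name(argument=value, ...) on one line, values as JSON. apply_moves: Moves the arm, as the interface text tells. Its arguments: {"type":"object","properties":{"commands":{"type":"array"},"force":{"type":"number"}},"required":["commands"]}

```bash
mkdir -p pics; cat > h.py <<'E'
import numpy as np, cv2
from station import arm
def snap(n,f):
    c=arm.camera(n); cv2.imwrite('pics/'+f,c['image']); np.savez('pics/'+f+'.npz',K=c['camera_matrix'],d=np.array(c['distortion'],float),E=c['extrinsics']); return c
def w(f,pts,z):
    c=np.load('pics/'+f+'.npz'); E=c['E']
    u=cv2.undistortPoints(np.array(pts,float).reshape(-1,1,2),c['K'],c['d']).reshape(-1,2)
    r=(E[:3,:3]@np.c_[u,np.ones(len(u))].T).T; z=np.broadcast_to(z,len(u))
    return E[:3,3]+r*((z-E[2,3])/r[:,2])[:,None]
E
python3 -c "
from h import *
for n in ('top','side'):
  c=snap(n,n+'0.png'); print(c['extrinsics'].round(3).tolist())
print(arm.get_state())"
```

```text
[[-0.013, -0.989, 0.146, 0.325], [-1.0, 0.015, 0.01, 0.069], [-0.012, -0.145, -0.989, 1.277], [0.0, 0.0, 0.0, 1.0]]
[[0.872, -0.377, 0.311, 0.035], [-0.489, -0.68, 0.546, -0.714], [0.006, -0.628, -0.778, 1.175], [0.0, 0.0, 0.0, 1.0]]
{'time_s': 0.1, 'joint_pos': array([ 1.12861222e+00,  2.77045515e-01, -2.77482610e-02,  1.26799818e+00,
       -7.96878556e-06,  1.46740239e+00]), 'qd': array([ 0.00067284, -0.00145808,  0.00367925, -0.00027842, -0.0027677 ,
        0.00066244]), 'joint_efforts': array([ 5.04244381e-04, -4.46709573e+01,  2.96128517e+01,  8.44750117e-03,
       -1.07200851e-04,  4.83681958e-06]), 'position': array([0.20742717, 0.58884284, 0.23827646]), 'ee_rot': array([ 1.68586039e-01,  9.85686437e-01, -9.61992832e-04, -2.64992730e-04]), 'wrist_force': array([ 0.32174702, -1.17672991, -0.62251939]), 'moment': array([-0.01745252, -0.00915097,  0.00954486]), 'grip_force': 0.0, 'opening': 0.08556995447247592}
```

View pics/top0.png

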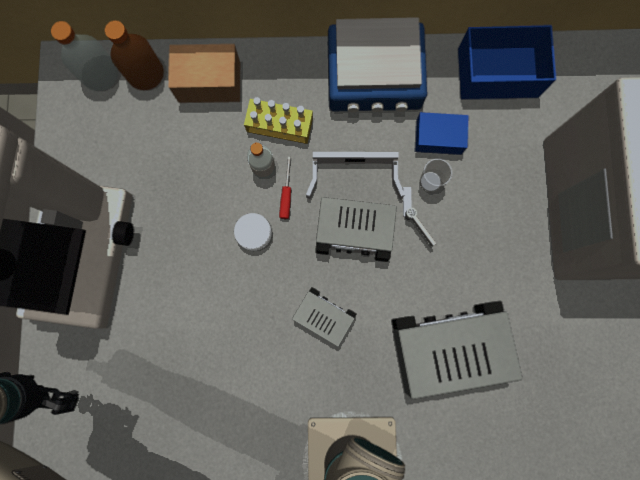

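View pics/side0.png

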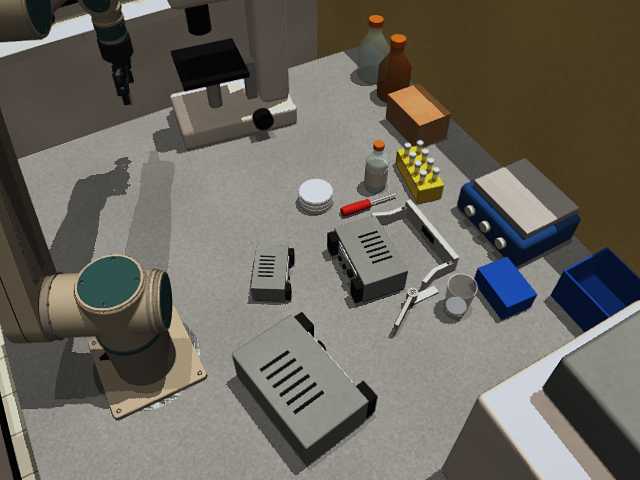

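The candidates for the supply in the top picture are small (325,318), middle (356,228) and large (457,350). I choose the middle one: it sits before the bay mouth with its blocks towards the robot. The latch runs from its hinge at (411,213) to its end at (433,244). Next is one close crop to check the choice.

```bash
python3 -c "
from h import *
i=cv2.imread('pics/top0.png')[140:275,295:445]; cv2.imwrite('pics/c0.png',cv2.resize(i,None,fx=4.4,fy=4.4,interpolation=cv2.INTER_CUBIC)[:600])
"
```

```text
(no output)
```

View pics/c0.png

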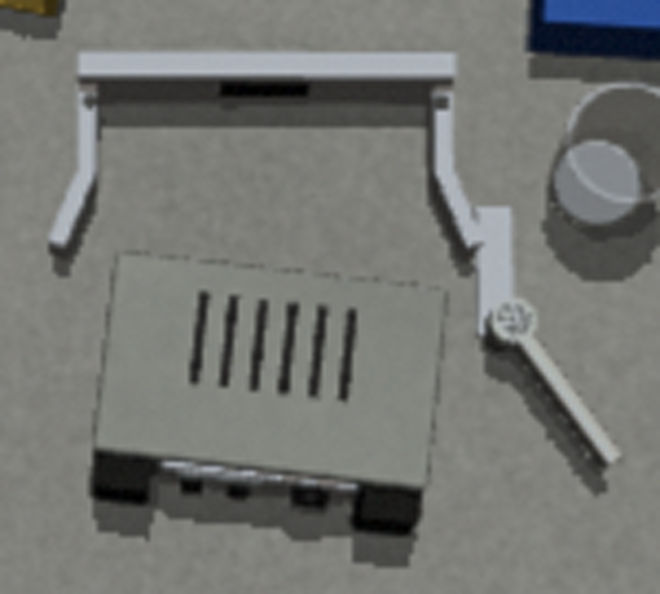

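The crop shows the middle supply with its two black blocks at crop (122,475) and (387,508). Its case-top corners are (118,253), (446,288), (425,487) and (93,450). The stop's top front edge is at row 80, the hinge at (513,320) and the bar tip at (613,460).

```bash
cat >> h.py <<'E'
def cr(p): return np.array(p)/4.4+[295,140]-0.4
E
python3 -c "
from h import *
f='top0.png'
C=w(f,cr([(118,253),(446,288),(425,487),(93,450)]),.075);print(C.round(4))
print('cen',C.mean(0)); 
for a,b in((3,0),(2,1)): d=C[b]-C[a];print(np.arctan2(d[1],d[0]),np.linalg.norm(d))
for a,b in((1,0),(2,3)): d=C[b]-C[a];print(np.arctan2(-d[0],d[1]),np.linalg.norm(d))
S=w(f,cr([(80,80),(455,80)]),.05);print('stop',S,S.mean(0))
print('guides',w(f,cr([(97,110),(97,170),(433,110),(433,175),(50,240),(478,248)]),.035))
print('hinge',w(f,cr([(513,320),(613,460)]),[.047,.046]))
print('dishes',w(f,[(253,230),(253,250)],[.041,.0]))
"
```

```text
[[ 0.6185  0.0609  0.075 ]
 [ 0.5963 -0.1151  0.075 ]
 [ 0.4885 -0.1001  0.075 ]
 [ 0.5111  0.076   0.075 ]]
cen [ 0.55358684 -0.01957608  0.075     ]
-0.1388130331954867 0.10851060820121991
-0.13862830947548183 0.10886662896561745
-0.12557684314394416 0.17745289140173612
-0.1275842632985806 0.17746864526813683
stop [[ 0.72379318  0.08042115  0.05      ]
 [ 0.72006707 -0.12817515  0.05      ]] [ 0.72193013 -0.023877    0.05      ]
guides [[ 0.71099618  0.07121546  0.035     ]
 [ 0.67618957  0.07171159  0.035     ]
 [ 0.70766395 -0.11762476  0.035     ]
 [ 0.6700675  -0.11631113  0.035     ]
 [ 0.6363434   0.09855043  0.035     ]
 [ 0.62778277 -0.1398355   0.035     ]]
hinge [[ 0.58404666 -0.1554257   0.047     ]
 [ 0.50569671 -0.20665312  0.046     ]]
dishes [[0.54776203 0.22787056 0.041     ]
 [0.5045443  0.23296279 0.        ]]
```

>>> apply_moves(commands=[[0,[9.6,-21,0],3.07],[0,[9.6,-21,0],3.07],[0,[9.6,-21,0],3.07],[0,[9.6,-21,0],3.07],[0,[9.6,-21,0],3.07],[0,[9.6,-21,0],3.07],[0,[9.6,-21,0],3.07],[0,[9.6,-21,0],3.07],[0,[9.6,-21,0],3.07],[0,[9.6,-21,0],3.07],[0,[9.6,-21,-4],3.07],[0,[9.6,-21,-4],3.07]], force=30)

```text
time_s: 1.6
position: [0.446, 0.0648, 0.1369]
ee_rot: [0.009, 1.0, 0.0, -0.001]
wrist_force: [-1.0, 0.2, -0.0]
opening: -0.0002
grip_force: 0.0
```

>>> apply_moves(commands=[[0,[0,0,-2.2],0],[0,[0,0,-4.2],0],[0,[0,0,-4.2],0],[0,[0.8,0,-4.2],0],[0,[0.8,0,-4.2],0]])

```text
time_s: 2.22
position: [0.4711, 0.0649, 0.0368]
ee_rot: [0.008, 1.0, 0.0, 0.003]
wrist_force: [0.8, -0.5, 0.5]
opening: 0.0004
grip_force: 0.0
```

```bash
python3 -c "
from h import *
snap('top','top1.png')
i=cv2.imread('pics/top1.png')[140:275,295:445]; cv2.imwrite('pics/c1.png',cv2.resize(i,None,fx=4.4,fy=4.4,interpolation=cv2.INTER_CUBIC)[:600])
"
```

```text
(no output)
```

View pics/c1.png

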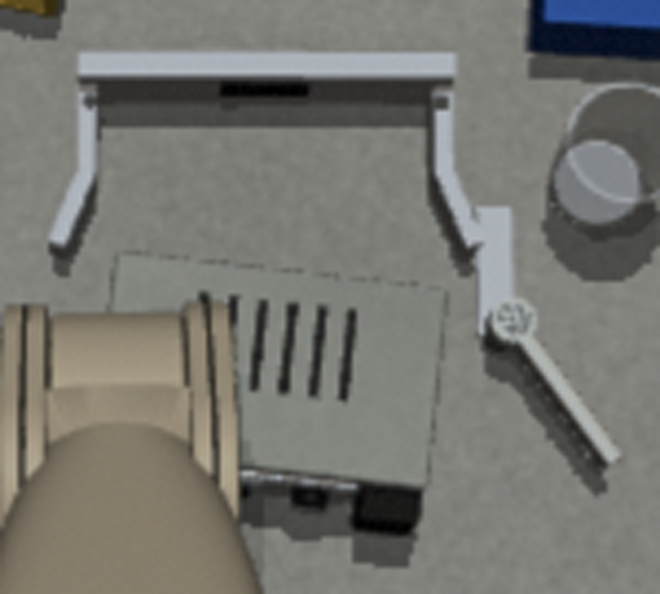

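The arm hides the left block, and the supply has not moved. Now a gentle push on the left block, in small steps.

>>> apply_moves(commands=[[0,[0.1,0,0],0],[0,[0.2,0,0],0],[0,[0.3,0,0],0],[0,[0.4,0,0],0],[0,[0.5,0,0],0],[0,[0.6,0,0],0]])

```text
time_s: 3.02
position: [0.4804, 0.0645, 0.0338]
ee_rot: [0.009, 1.0, -0.0, -0.003]
wrist_force: [-6.5, 0.1, 4.3]
opening: 0.0002
grip_force: 3.1
```

>>> apply_moves(commands=[[0,[0.1,0,0],0],[0,[0.2,0,0],0],[0,[0.2,0,0],0],[0,[0.25,0,0],0],[0,[0.25,0,0],0]])

```text
time_s: 3.65
position: [0.4852, 0.0655, 0.0333]
ee_rot: [0.008, 1.0, 0.001, -0.004]
wrist_force: [-7.0, 3.0, 4.3]
opening: 0.0002
grip_force: 3.6
```

>>> apply_moves(commands=[[0,[-2.1,0,0],0],[0,[-2.1,0,0],0],[0,[-2.1,-2,0],0],[0,[-2.1,-4,0],0],[0,[-2.1,-5.9,0],0],[0,[-2.1,-5.9,0],0],[0,[-1.6,-5.9,0],0],[0,[-1.3,-5.9,0],0],[0,[-1.2,-5.9,0],0],[0,[-1.1,-5.9,0],0],[0,[-1.0,-5.9,0],0],[0,[-0.9,-5.9,0],0]])

```text
time_s: 5.15
position: [0.4626, -0.0826, 0.0333]
ee_rot: [0.009, 1.0, -0.001, -0.004]
wrist_force: [-7.6, -4.2, 4.1]
opening: -0.0003
grip_force: 3.5
```

>>> apply_moves(commands=[[0,[0.12,0,0],0],[0,[0.24,0,0],0],[0,[0.36,0,0],0],[0,[0.48,0,0],0],[0,[0.6,0,0],0],[0,[0.7,0,0],0],[0,[0.8,0,0],0],[0,[0.9,0,0],0],[0,[0.95,0,0],0],[0,[0.95,0,0],0]])

```text
time_s: 6.4
position: [0.4871, -0.0834, 0.0333]
ee_rot: [0.009, 1.0, -0.001, -0.003]
wrist_force: [-6.1, -3.0, 0.8]
opening: 0.0001
grip_force: 2.5
```

```bash
python3 -c "
from h import *
snap('top','top2.png')
i=cv2.imread('pics/top2.png')[140:275,295:445]; cv2.imwrite('pics/c2.png',cv2.resize(i,None,fx=4.4,fy=4.4,interpolation=cv2.INTER_CUBIC)[:600])
"
```

```text
(no output)
```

View pics/c2.png

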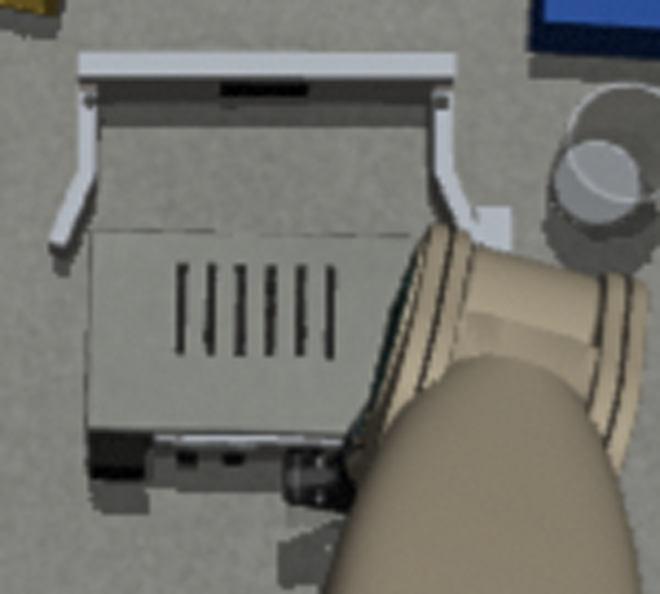

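The case is now nearly square: front edge (90,232)–(412,236), left side (90,232)–(87,430).

```bash
python3 -c "
from h import *
C=w('top2.png',cr([(90,232),(412,236),(87,430),(330,434)]),.075);print(C.round(4))
for a,b in((1,0),(3,2)): d=C[b]-C[a];print(np.arctan2(-d[0],d[1]))
d=C[0]-C[2];print(np.arctan2(d[1],d[0]))
"
```

```text
[[ 0.6304  0.0759  0.075 ]
 [ 0.6253 -0.0979  0.075 ]
 [ 0.5219  0.079   0.075 ]
 [ 0.5178 -0.0505  0.075 ]]
-0.029516033317099063
-0.03210788603106917
-0.028596539405836247
```

>>> apply_moves(commands=[[0,[-1.4,0,0],0],[0,[-1.4,0,0],0],[0,[-1.4,2,0],0],[0,[-1.4,4,0],0],[0,[-1.4,5.9,0],0],[0,[-1.4,5.9,0],0],[0,[-0.6,5.9,0],0],[0,[-0.3,5.9,0],0],[0,[-0.1,5.9,0],0],[0,[0.1,5.9,0],0],[0,[0.25,5.9,0],0],[0,[0.25,5.9,0],0]])

```text
time_s: 7.95
position: [0.4937, 0.0643, 0.0336]
ee_rot: [0.009, 1.0, -0.0, -0.003]
wrist_force: [-5.2, -1.0, 3.0]
opening: 0.0
grip_force: 2.5
```

>>> apply_moves(commands=[[0,[0.1,-0.03,0],0],[0,[0.2,-0.06,0],0],[0,[0.3,-0.1,0],0],[0,[0.4,-0.13,0],0],[0,[0.5,-0.17,0],0],[0,[0.6,-0.2,0],0],[0,[0.6,-0.2,0],0]])

```text
time_s: 8.82
position: [0.5083, 0.061, 0.0333]
ee_rot: [0.008, 1.0, 0.002, -0.003]
wrist_force: [-5.5, 5.4, 2.8]
opening: -0.0003
grip_force: 2.8
```

>>> apply_moves(commands=[[0,[-1.7,0,0],0],[0,[-1.7,0,0],0],[0,[-1.7,-2,0],0],[0,[-1.7,-4,0],0],[0,[-1.7,-5.8,0],0],[0,[-1.7,-5.8,0],0],[0,[-1.2,-5.8,0],0],[0,[-1.0,-5.8,0],0],[0,[-0.8,-5.8,0],0],[0,[-0.7,-5.8,0],0],[0,[-0.6,-5.8,0],0],[0,[-0.6,-5.8,0],0]])

```text
time_s: 10.32
position: [0.4938, -0.0849, 0.0336]
ee_rot: [0.009, 1.0, 0.0, -0.003]
wrist_force: [-4.4, -0.2, 2.5]
opening: 0.0
grip_force: 2.5
```

>>> apply_moves(commands=[[0,[0.1,-0.03,0],0],[0,[0.2,-0.06,0],0],[0,[0.3,-0.09,0],0],[0,[0.4,-0.12,0],0],[0,[0.5,-0.15,0],0],[0,[0.6,-0.18,0],0],[0,[0.7,-0.2,0],0],[0,[0.7,-0.2,0],0]])

```text
time_s: 11.32
position: [0.511, -0.0908, 0.0335]
ee_rot: [0.009, 1.0, -0.001, -0.003]
wrist_force: [-5.1, -3.0, 1.5]
opening: -0.0002
grip_force: 2.8
```

```bash
python3 -c "
from h import *
snap('top','top3.png')
i=cv2.imread('pics/top3.png')[140:275,295:445]; cv2.imwrite('pics/c3.png',cv2.resize(i,None,fx=4.4,fy=4.4,interpolation=cv2.INTER_CUBIC)[:600])
"
```

```text
(no output)
```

View pics/c3.png

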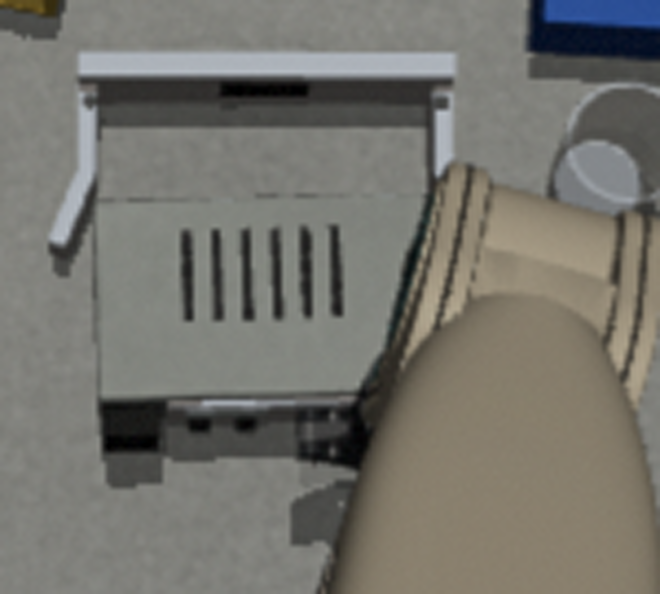

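The case is rotated slightly CCW now. Front edge (97,201)–(425,194), left side (97,201)–(101,401).

```bash
python3 -c "
from h import *
C=w('top3.png',cr([(97,201),(425,194),(101,401),(360,395)]),.075);print(C.round(4))
for a,b in((1,0),(3,2)): d=C[b]-C[a];print(np.arctan2(-d[0],d[1]))
d=C[0]-C[2];print(np.arctan2(d[1],d[0]))
"
```

```text
[[ 0.6476  0.0719  0.075 ]
 [ 0.6485 -0.1057  0.075 ]
 [ 0.5375  0.0713  0.075 ]
 [ 0.5386 -0.0672  0.075 ]]
0.004930571663219439
0.00788267659586552
0.005183846939500664
```

>>> apply_moves(commands=[[0,[-1.4,0,0],0],[0,[-1.4,0,0],0],[0,[-1.4,2,0],0],[0,[-1.4,4,0],0],[0,[-1.4,5.85,0],0],[0,[-1.4,5.85,0],0],[0,[-0.6,5.85,0],0],[0,[-0.3,5.85,0],0],[0,[-0.1,5.85,0],0],[0,[0.1,5.85,0],0],[0,[0.2,5.85,0],0],[0,[0.2,5.85,0],0]])

```text
time_s: 12.88
position: [0.5149, 0.0564, 0.0333]
ee_rot: [0.009, 1.0, 0.001, -0.004]
wrist_force: [-7.6, 2.9, 4.4]
opening: -0.0
grip_force: 3.2
```

>>> apply_moves(commands=[[0,[0.1,0,0],0],[0,[0.2,0,0],0],[0,[0.3,0,0],0],[0,[0.3,0,0],0]])

```text
time_s: 13.38
position: [0.5222, 0.0567, 0.0333]
ee_rot: [0.009, 1.0, 0.002, -0.004]
wrist_force: [-6.9, 4.8, 3.8]
opening: 0.0003
grip_force: 3.2
```

>>> apply_moves(commands=[[0,[-1.8,0,0],0],[0,[-1.8,0,0],0],[0,[-1.8,-2,0],0],[0,[-1.8,-4,0],0],[0,[-1.8,-5.8,0],0],[0,[-1.8,-5.8,0],0],[0,[-1.2,-5.8,0],0],[0,[-0.7,-5.8,0],0],[0,[-0.5,-5.8,0],0],[0,[-0.35,-5.8,0],0],[0,[-0.2,-5.8,0],0],[0,[-0.2,-5.8,0],0]])

```text
time_s: 14.88
position: [0.5191, -0.0889, 0.0334]
ee_rot: [0.008, 1.0, -0.001, -0.003]
wrist_force: [-4.2, -2.9, 0.9]
opening: -0.0001
grip_force: 2.2
```

```bash
python3 -c "
from h import *
snap('top','top4.png')
i=cv2.imread('pics/top4.png')[140:275,295:445]; cv2.imwrite('pics/c4.png',cv2.resize(i,None,fx=4.4,fy=4.4,interpolation=cv2.INTER_CUBIC)[:600])
"
```

```text
(no output)
```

View pics/c4.png

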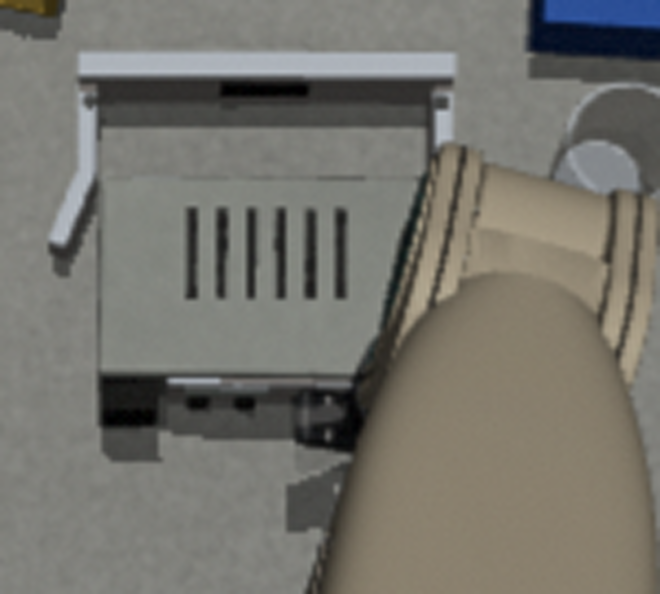

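>>> apply_moves(commands=[[0,[-1.2,0,0],0],[0,[-1.2,0,0],0],[0,[-1.2,2,0],0],[0,[-1.2,4,0],0],[0,[-1.2,5.8,0],0],[0,[-1.2,5.8,0],0],[0,[-0.5,5.8,0],0],[0,[-0.1,5.8,0],0],[0,[0.1,5.8,0],0],[0,[0.3,5.78,0],0],[0,[0.45,5.76,0],0],[0,[0.6,5.74,0],0]])

```text
time_s: 16.42
position: [0.5322, 0.0551, 0.0333]
ee_rot: [0.009, 1.0, 0.002, -0.004]
wrist_force: [-8.0, 4.6, 6.8]
opening: 0.0001
grip_force: 4.2
```

>>> apply_moves(commands=[[0,[-1.4,0,0],0],[0,[-1.4,0,0],0],[0,[-1.4,-2,0],0],[0,[-1.4,-4,0],0],[0,[-1.4,-5.8,0],0],[0,[-1.4,-5.8,0],0],[0,[-0.9,-5.8,0],0],[0,[-0.6,-5.8,0],0],[0,[-0.4,-5.82,0],0],[0,[-0.25,-5.85,0],0],[0,[-0.1,-5.88,0],0],[0,[0,-5.9,0],0]])

```text
time_s: 17.92
position: [0.5337, -0.0926, 0.0334]
ee_rot: [0.008, 1.0, -0.001, -0.003]
wrist_force: [-6.8, -2.4, 4.3]
opening: 0.0001
grip_force: 3.6
```

>>> apply_moves(commands=[[0,[-1.2,0,0],0],[0,[-1.2,0,0],0],[0,[-1.2,2,0],0],[0,[-1.2,4,0],0],[0,[-1.2,5.9,0],0],[0,[-1.2,5.9,0],0],[0,[-0.5,5.9,0],0],[0,[-0.1,5.9,0],0],[0,[0.1,5.9,0],0],[0,[0.3,5.88,0],0],[0,[0.45,5.86,0],0],[0,[0.6,5.84,0],0]])

```text
time_s: 19.42
position: [0.5473, 0.054, 0.0333]
ee_rot: [0.008, 1.0, 0.002, -0.004]
wrist_force: [-7.7, 5.4, 4.6]
opening: 0.0
grip_force: 4.0
```

>>> apply_moves(commands=[[0,[-1.4,0,0],0],[0,[-1.4,0,0],0],[0,[-1.4,-2,0],0],[0,[-1.4,-4,0],0],[0,[-1.4,-5.8,0],0],[0,[-1.4,-5.8,0],0],[0,[-0.9,-5.8,0],0],[0,[-0.6,-5.8,0],0],[0,[-0.4,-5.81,0],0],[0,[-0.25,-5.82,0],0],[0,[-0.1,-5.83,0],0],[0,[0,-5.84,0],0]])

```text
time_s: 20.92
position: [0.5486, -0.0928, 0.0334]
ee_rot: [0.008, 1.0, -0.001, -0.003]
wrist_force: [-6.8, -3.1, 3.3]
opening: 0.0001
grip_force: 3.4
```

```bash
python3 -c "
from h import *
snap('top','top5.png')
i=cv2.imread('pics/top5.png')[140:275,295:445]; cv2.imwrite('pics/c5.png',cv2.resize(i,None,fx=4.4,fy=4.4,interpolation=cv2.INTER_CUBIC)[:600])
"
```

```text
(no output)
```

View pics/c5.png

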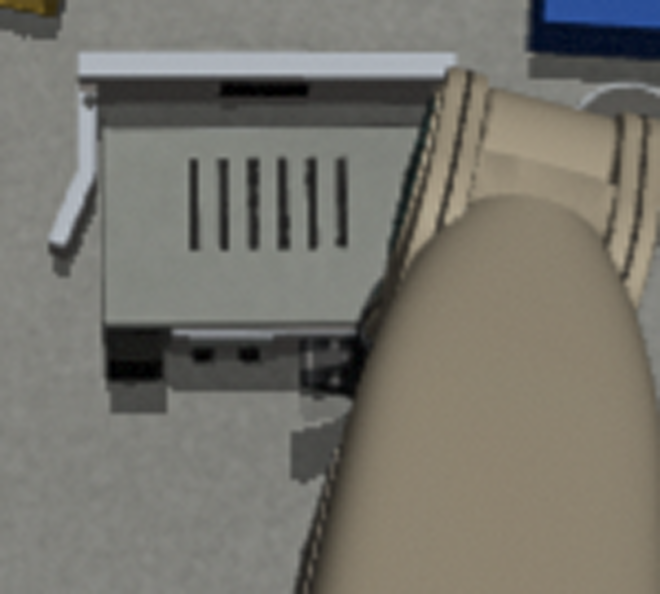

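The supply is inside the guides and nearly square: front edge at row 128, left edge at x 103 against the guide at 97. I continue the same way.

>>> apply_moves(commands=[[0,[-1.2,0,0],0],[0,[-1.2,0,0],0],[0,[-1.2,2,0],0],[0,[-1.2,4,0],0],[0,[-1.2,5.83,0],0],[0,[-1.2,5.83,0],0],[0,[-0.5,5.83,0],0],[0,[-0.1,5.83,0],0],[0,[0.1,5.83,0],0],[0,[0.3,5.81,0],0],[0,[0.45,5.79,0],0],[0,[0.5,5.78,0],0]])

```text
time_s: 22.48
position: [0.5602, 0.0523, 0.0333]
ee_rot: [0.009, 1.0, 0.002, -0.004]
wrist_force: [-9.0, 5.1, 4.7]
opening: 0.0
grip_force: 3.8
```

>>> apply_moves(commands=[[0,[-1.4,0,0],0],[0,[-1.4,0,0],0],[0,[-1.4,-2,0],0],[0,[-1.4,-4,0],0],[0,[-1.4,-5.8,0],0],[0,[-1.4,-5.8,0],0],[0,[-0.8,-5.8,0],0],[0,[-0.5,-5.8,0],0],[0,[-0.3,-5.81,0],0],[0,[-0.15,-5.82,0],0],[0,[-0.05,-5.83,0],0],[0,[-0.05,-5.84,0],0]])

```text
time_s: 23.98
position: [0.5605, -0.0941, 0.0334]
ee_rot: [0.008, 1.0, -0.001, -0.003]
wrist_force: [-5.2, -1.4, 2.5]
opening: -0.0002
grip_force: 2.5
```

>>> apply_moves(commands=[[0,[-1.2,0,0],0],[0,[-1.2,0,0],0],[0,[-1.2,2,0],0],[0,[-1.2,4,0],0],[0,[-1.2,5.83,0],0],[0,[-1.2,5.83,0],0],[0,[-0.5,5.83,0],0],[0,[-0.1,5.83,0],0],[0,[0.1,5.83,0],0],[0,[0.25,5.82,0],0],[0,[0.4,5.81,0],0],[0,[0.45,5.8,0],0]])

```text
time_s: 25.48
position: [0.5701, 0.0513, 0.0333]
ee_rot: [0.009, 1.0, 0.002, -0.004]
wrist_force: [-7.4, 4.9, 5.0]
opening: -0.0
grip_force: 3.9
```

>>> apply_moves(commands=[[0,[-1.4,0,0],0],[0,[-1.4,0,0],0],[0,[-1.4,-2,0],0],[0,[-1.4,-4,0],0],[0,[-1.4,-5.8,0],0],[0,[-1.4,-5.8,0],0],[0,[-0.8,-5.8,0],0],[0,[-0.5,-5.8,0],0],[0,[-0.3,-5.81,0],0],[0,[-0.15,-5.82,0],0],[0,[-0.08,-5.83,0],0],[0,[-0.08,-5.84,0],0]])

```text
time_s: 26.98
position: [0.5695, -0.095, 0.0334]
ee_rot: [0.008, 1.0, -0.001, -0.003]
wrist_force: [-5.8, -1.9, 1.4]
opening: -0.0004
grip_force: 2.8
```

>>> apply_moves(commands=[[0,[-1.2,0,0],0],[0,[-1.2,0,0],0],[0,[-1.2,2,0],0],[0,[-1.2,4,0],0],[0,[-1.2,5.83,0],0],[0,[-1.2,5.83,0],0],[0,[-0.5,5.83,0],0],[0,[-0.1,5.83,0],0],[0,[0.1,5.83,0],0],[0,[0.2,5.83,0],0],[0,[0.3,5.82,0],0],[0,[0.35,5.82,0],0]])

```text
time_s: 28.48
position: [0.5765, 0.0505, 0.0333]
ee_rot: [0.009, 1.0, 0.001, -0.004]
wrist_force: [-8.2, 3.6, 6.3]
opening: -0.0
grip_force: 4.0
```

>>> apply_moves(commands=[[0,[-1.4,0,0],0],[0,[-1.4,0,0],0],[0,[-1.4,-2,0],0],[0,[-1.4,-4,0],0],[0,[-1.4,-5.82,0],0],[0,[-1.4,-5.82,0],0],[0,[-0.8,-5.82,0],0],[0,[-0.5,-5.82,0],0],[0,[-0.3,-5.82,0],0],[0,[-0.15,-5.82,0],0],[0,[-0.05,-5.82,0],0],[0,[-0.05,-5.82,0],0]])

```text
time_s: 29.98
position: [0.5771, -0.0954, 0.0334]
ee_rot: [0.008, 1.0, -0.001, -0.003]
wrist_force: [-5.1, -3.3, 1.4]
opening: 0.0001
grip_force: 2.5
```

>>> apply_moves(commands=[[0,[-1.2,0,0],0],[0,[-1.2,0,0],0],[0,[-1.2,2,0],0],[0,[-1.2,4,0],0],[0,[-1.2,5.83,0],0],[0,[-1.2,5.83,0],0],[0,[-0.5,5.83,0],0],[0,[-0.1,5.83,0],0],[0,[0.05,5.83,0],0],[0,[0.15,5.83,0],0],[0,[0.2,5.83,0],0],[0,[0.2,5.83,0],0]])

```text
time_s: 31.48
position: [0.5807, 0.0503, 0.0334]
ee_rot: [0.009, 1.0, 0.001, -0.004]
wrist_force: [-7.5, 1.8, 4.3]
opening: 0.0002
grip_force: 3.4
```

>>> apply_moves(commands=[[0,[0.05,0,0],0],[0,[0.1,0,0],0],[0,[0.1,0,0],0]])

```text
time_s: 31.85
position: [0.583, 0.0507, 0.0334]
ee_rot: [0.009, 1.0, 0.001, -0.004]
wrist_force: [-6.8, 3.4, 4.0]
opening: -0.0004
grip_force: 3.6
```

>>> apply_moves(commands=[[0,[-1.4,0,0],0],[0,[-1.4,0,0],0],[0,[-1.4,-2,0],0],[0,[-1.4,-4,0],0],[0,[-1.4,-5.82,0],0],[0,[-1.4,-5.82,0],0],[0,[-0.8,-5.82,0],0],[0,[-0.4,-5.82,0],0],[0,[-0.25,-5.82,0],0],[0,[-0.15,-5.82,0],0],[0,[-0.05,-5.82,0],0],[0,[-0.05,-5.82,0],0]])

```text
time_s: 33.35
position: [0.5834, -0.0951, 0.0334]
ee_rot: [0.008, 1.0, -0.001, -0.003]
wrist_force: [-5.6, -3.3, 1.7]
opening: -0.0001
grip_force: 2.6
```

>>> apply_moves(commands=[[0,[0.05,0,0],0],[0,[0.1,0,0],0],[0,[0.1,0,0],0]])

```text
time_s: 33.72
position: [0.5837, -0.0951, 0.0334]
ee_rot: [0.008, 1.0, -0.001, -0.005]
wrist_force: [-10.1, -3.6, 5.7]
opening: -0.0001
grip_force: 5.1
```

The right corner has met the stop: force is rising and position has stalled. Now the left.

>>> apply_moves(commands=[[0,[-1.2,0,0],0],[0,[-1.2,0,0],0],[0,[-1.2,2,0],0],[0,[-1.2,4,0],0],[0,[-1.2,5.82,0],0],[0,[-1.2,5.82,0],0],[0,[-0.6,5.82,0],0],[0,[-0.3,5.82,0],0],[0,[-0.1,5.82,0],0],[0,[0,5.82,0],0],[0,[0.1,5.82,0],0],[0,[0.1,5.82,0],0]])

```text
time_s: 35.22
position: [0.5868, 0.0499, 0.0334]
ee_rot: [0.009, 1.0, 0.001, -0.004]
wrist_force: [-7.6, 2.7, 5.0]
opening: 0.0002
grip_force: 3.9
```

>>> apply_moves(commands=[[0,[0.05,0,0],0],[0,[0.1,0,0],0],[0,[0.1,0,0],0]])

```text
time_s: 35.6
position: [0.5867, 0.0499, 0.0333]
ee_rot: [0.009, 1.0, 0.001, -0.007]
wrist_force: [-13.5, 1.4, 11.1]
opening: -0.0003
grip_force: 6.6
```

>>> apply_moves(commands=[[0,[0.06,0,0],0],[0,[0.06,0,0],0],[0,[0.06,0,0],0]])

```text
time_s: 35.98
position: [0.5867, 0.0499, 0.0334]
ee_rot: [0.009, 1.0, 0.001, -0.008]
wrist_force: [-16.4, 1.5, 13.4]
opening: 0.0
grip_force: 8.3
```

>>> apply_moves(commands=[[0,[-1.4,0,0],0],[0,[-1.4,0,0],0],[0,[-1.4,-2,0],0],[0,[-1.4,-4,0],0],[0,[-1.4,-5.82,0],0],[0,[-1.4,-5.82,0],0],[0,[-0.8,-5.82,0],0],[0,[-0.5,-5.82,0],0],[0,[-0.4,-5.82,0],0],[0,[-0.3,-5.82,0],0],[0,[-0.2,-5.82,0],0],[0,[-0.2,-5.82,0],0]])

```text
time_s: 37.48
position: [0.5839, -0.0945, 0.0334]
ee_rot: [0.008, 1.0, -0.0, -0.006]
wrist_force: [-12.9, -1.5, 9.5]
opening: 0.0
grip_force: 6.3
```

>>> apply_moves(commands=[[0,[0.05,0,0],0],[0,[0.1,0,0],0],[0,[0.1,0,0],0]])

```text
time_s: 37.85
position: [0.5838, -0.0945, 0.0334]
ee_rot: [0.009, 1.0, -0.0, -0.008]
wrist_force: [-19.2, -1.5, 14.6]
opening: -0.0005
grip_force: 8.7
```

The left and right readings both stall, 2.9 mm apart, which matches the bay's yaw. The press was about 19 N, so the supply is home and square. Next is the latch: lift, go round to its right side and descend.

>>> apply_moves(commands=[[0,[-2,0,0],0],[0,[-2,0,0],0],[0,[-2,0,2.4],0],[0,[-2,0,2.4],0],[0,[-2,-2.4,2.4],0],[0,[-1.5,-4.8,2.4],0],[0,[-1.5,-5.3,2.4],0],[0,[-1.5,-5.3,2.4],0],[0,[-1.5,-5.3,0.5],0],[0,[-1.5,-5.3,-0.2],0],[0,[-1.5,-5.3,-0.2],0]])

```text
time_s: 39.22
position: [0.5529, -0.2257, 0.0275]
ee_rot: [0.008, 1.0, 0.001, -0.002]
wrist_force: [0.8, 0.4, -0.8]
opening: 0.0003
grip_force: 0.0
```

```bash
python3 -c "
import numpy as np
p=np.array([.554,-.227]);h=np.array([.584,-.1555])
for q in np.arange(-.5,1.6,.2):
  q-=.0; a=q
  d=np.array([-np.cos(q),np.sin(q)]);n=-np.array([np.sin(q),np.cos(q)])
  R=.018;c,s=np.cos(R),-np.sin(R);M=np.array([[c,-s],[s,c]])
  print(round(q,2),((h+M@(d*.065+n*.017)-p)/.025).round(2))
"
```

```text
-0.5 [-0.79  1.05]
-0.3 [-1.11  1.48]
-0.1 [-1.34  1.97]
0.1 [-1.46  2.49]
0.3 [-1.48  3.03]
0.5 [-1.4   3.56]
0.7 [-1.21  4.06]
0.9 [-0.92  4.51]
1.1 [-0.55  4.9 ]
1.3 [-0.11  5.21]
1.5 [0.38 5.42]
```

>>> apply_moves(commands=[[0,[-0.6,0.7,0],0],[0,[-0.79,1.05,0],0],[0,[-1.11,1.48,0],0],[0,[-1.34,1.97,0],0],[0,[-1.46,2.49,0],0],[0,[-1.48,3.03,0],0],[0,[-1.4,3.56,0],0],[0,[-1.21,4.06,0],0],[0,[-0.92,4.51,0],0],[0,[-0.55,4.9,0],0],[0,[-0.11,5.21,0],0],[0,[-0.11,5.21,0],0]])

```text
time_s: 40.72
position: [0.5533, -0.0967, 0.0293]
ee_rot: [0.008, 1.0, 0.001, 0.001]
wrist_force: [-0.1, 0.4, 1.3]
opening: 0.0002
grip_force: 0.0
```

>>> apply_moves(commands=[[0,[0.2,0.07,0],0],[0,[0.35,0.1,0],0],[0,[0.5,0.12,0],0],[0,[0.6,0.12,0],0],[0,[0.7,0.12,0],0],[0,[0.8,0.12,0],0],[0,[0.8,0.12,0],0]])

```text
time_s: 41.6
position: [0.5702, -0.0946, 0.0291]
ee_rot: [0.009, 1.0, 0.0, -0.002]
wrist_force: [-6.4, 0.6, 4.3]
opening: -0.0001
grip_force: 2.9
```

>>> apply_moves(commands=[[0,[0.06,0,0],0],[0,[0.12,0,0],0],[0,[0.12,0,0],0]])

```text
time_s: 41.98
position: [0.5702, -0.0946, 0.0288]
ee_rot: [0.009, 1.0, -0.0, -0.005]
wrist_force: [-12.0, -0.2, 8.9]
opening: -0.0001
grip_force: 5.9
```

>>> apply_moves(commands=[[0,[-2,0,0],0],[0,[-3,0,0],0],[0,[-4,0,1],0],[0,[-5,0,3],0],[0,[-5,2,4],0],[0,[-5,4,4],0],[0,[-5,6,4],0],[0,[-5,8,4],0],[0,[-5,10,4],0],[0,[-5,12,4],0],[0,[-5,12,4],0]])

```text
time_s: 43.35
position: [0.4517, 0.2083, 0.1303]
ee_rot: [0.006, 1.0, 0.001, 0.002]
wrist_force: [-0.1, -0.8, -0.4]
opening: 0.0001
grip_force: 0.0
```

```bash
python3 -c "
from h import *
snap('top','top6.png')
i=cv2.imread('pics/top6.png')[140:275,295:445]; cv2.imwrite('pics/c6.png',cv2.resize(i,None,fx=4.4,fy=4.4,interpolation=cv2.INTER_CUBIC)[:600])
"
```

```text
(no output)
```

View pics/c6.png

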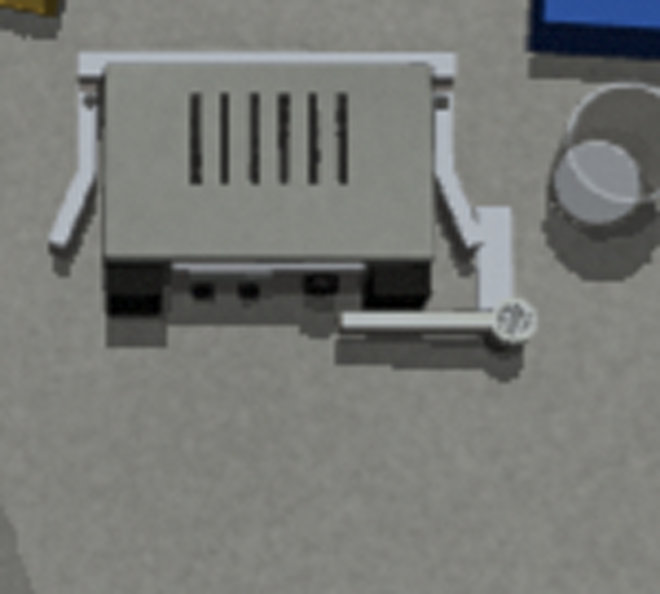

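The supply is square and home against the stop: its front edge is flat at row 62 and its rear at row 260. The latch lies across behind the right block, from (340,320) to (513,320).

```bash
python3 -c "
from station import arm
print(arm.job_done())"
```

```text
the job is handed in; nothing more can be done
None
```

I walked the middle-sized supply into the bay, square and home. It stalled on the stop at about 16–19 N per block, with the latch swung across to its end stop behind it. The job was handed in at about 43 s; no verdict came back.

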